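Pack the measuring kit: fold the rules, find the full tin, shut the case

TASK

Pack the measuring kit: fold every folding rule shut and lay it in the open orange case, together with the full tin of spare screws if there is one; the tins look alike, so lift each to feel whether it is full (about 300 g) or empty (about 40 g). Stand the empty tins upright in the grey tray for refilling and, when all that is done, shut the case lid fully; leave the screwdriver and the tape roll alone.

Things in the scene. Friction and masses are not known exactly. Their poses are not given: they have to be found in the camera images.
- case: flat orange tool case, fixed to the bench, 146 x 224 mm (its x by y), 43 mm high when shut; origin at the centre of its underside, z up. The lid is hinged along the +x edge (away from the robot), 73 mm from the origin and 30 mm up; it is 146 mm deep and 13 mm thick over its rim. Shut, its underside lies 40 mm above the origin
- case_floor (a point): centre of the foam floor of the case, 10 mm above its underside, axes as the case. Inside, the case is 136 mm (x) by 214 mm (y); its walls are 5 mm thick and end 20 mm above this floor, and things up to 28 mm high can be shut in
- case_lid (a joint): angle of the case lid, rad: 0 shut, 1.92 fully open (leaning back 20 degrees past upright, its free edge then about 165 mm above the bench). Nearly no friction: past upright it rests open against its stop, tipped forward past upright it falls shut by itself
- rule_a_hinge (a point): yellow pocket folding rule of two legs, 20 mm high, 0.085 kg; may be absent. This point is on its hinge pin, half-way up. x points along the first leg from the pin to its end, z up. The hinge is a brass barrel of 21 mm diameter; each leg reaches 86 mm from the pin and is 10 mm thick. Folded, the rule measures 97 x 21 x 20 mm
- rule_a_mid (a point): centre of the first leg of the yellow rule: 43 mm from the pin along x, 5.5 mm to its y side, half-way up. Folded, the second leg lies beside the first, on the other side of the pin (centre 5.5 mm to the -y side)
- rule_a_leg (a joint): fold angle of the yellow rule, rad: 0 folded shut; at the value q the second leg is turned by q clockwise, seen from above, from the first leg. A light friction hinge that stays where it is left; squeezing the legs together closes it
- rule_b_hinge (a point): white pocket folding rule of two legs, 20 mm high, 0.085 kg; may be absent. This point is on its hinge pin, half-way up. x points along the first leg from the pin to its end, z up. The hinge is a brass barrel of 21 mm diameter; each leg reaches 86 mm from the pin and is 10 mm thick. Folded, the rule measures 97 x 21 x 20 mm
- rule_b_mid (a point): centre of the first leg of the white rule: 43 mm from the pin along x, 5.5 mm to its y side, half-way up. Folded, the second leg lies beside the first, on the other side of the pin (centre 5.5 mm to the -y side)
- rule_b_leg (a joint): fold angle of the white rule, rad: 0 folded shut; at the value q the second leg is turned by q clockwise, seen from above, from the first leg. A light friction hinge that stays where it is left; squeezing the legs together closes it
- rule_c_hinge (a point): red pocket folding rule of two legs, 20 mm high, 0.085 kg; may be absent. This point is on its hinge pin, half-way up. x points along the first leg from the pin to its end, z up. The hinge is a brass barrel of 21 mm diameter; each leg reaches 86 mm from the pin and is 10 mm thick. Folded, the rule measures 97 x 21 x 20 mm
- rule_c_mid (a point): centre of the first leg of the red rule: 43 mm from the pin along x, 5.5 mm to its y side, half-way up. Folded, the second leg lies beside the first, on the other side of the pin (centre 5.5 mm to the -y side)
- rule_c_leg (a joint): fold angle of the red rule, rad: 0 folded shut; at the value q the second leg is turned by q clockwise, seen from above, from the first leg. A light friction hinge that stays where it is left; squeezing the legs together closes it
- tin_a_center (a point): round flat tin with a blue lid that stays on, 44 mm diameter, 25 mm high; this point is its centre. May be absent. Of the tins at most one is full (0.27 to 0.35 kg), the others are empty (under 0.05 kg); they look alike and only their weight tells
- tin_b_center (a point): round flat tin with a blue lid that stays on, 44 mm diameter, 25 mm high; this point is its centre. May be absent. Of the tins at most one is full (0.27 to 0.35 kg), the others are empty (under 0.05 kg); they look alike and only their weight tells
- tin_c_center (a point): round flat tin with a blue lid that stays on, 44 mm diameter, 25 mm high; this point is its centre. May be absent. Of the tins at most one is full (0.27 to 0.35 kg), the others are empty (under 0.05 kg); they look alike and only their weight tells
- tin_d_center (a point): round flat tin with a blue lid that stays on, 44 mm diameter, 25 mm high; this point is its centre. May be absent. Of the tins at most one is full (0.27 to 0.35 kg), the others are empty (under 0.05 kg); they look alike and only their weight tells
- tray: low open grey tray for tins to be refilled, fixed, 110 mm (x) by 215 mm (y), walls 4 mm thick and 16 mm high, floor 4 mm thick; origin at the centre of its underside
- driver: blue screwdriver, a bystander, 164 mm long, 21 mm high
- tape: roll of blue tape, a bystander, 71 mm wide, 24 mm high
Not all that is in view belongs to the job. Leave any purple or turquoise look-alike of the part that bears tin_a_center alone. What is shaped like the part that bears tin_c_center but green or red is not meant.

How it is judged (in metres and radians):
On the way, in this order (a step that is already met when the one before it is completed fails the run):
1. every rule is folded and lies in the case, a full tin lies there too, the empty tins stand in the tray, and the lid is still open (value of joint each of rule_a_leg, rule_b_leg, rule_c_leg below 0.15 rad and x of rule_a_hinge in the frame of case between -0.069 and 0.069 m and y of rule_a_hinge in the frame of case between -0.108 and 0.108 m and z of rule_a_hinge in the frame of case between 0 and 0.032 m and x of rule_a_mid in the frame of case between -0.069 and 0.069 m and y of rule_a_mid in the frame of case between -0.108 and 0.108 m and z of rule_a_mid in the frame of case between 0 and 0.032 m and x of rule_b_hinge in the frame of case between -0.069 and 0.069 m and y of rule_b_hinge in the frame of case between -0.108 and 0.108 m and z of rule_b_hinge in the frame of case between 0 and 0.032 m and x of rule_b_mid in the frame of case between -0.069 and 0.069 m and y of rule_b_mid in the frame of case between -0.108 and 0.108 m and z of rule_b_mid in the frame of case between 0 and 0.032 m and x of rule_c_hinge in the frame of case between -0.069 and 0.069 m and y of rule_c_hinge in the frame of case between -0.108 and 0.108 m and z of rule_c_hinge in the frame of case between 0 and 0.032 m and x of rule_c_mid in the frame of case between -0.069 and 0.069 m and y of rule_c_mid in the frame of case between -0.108 and 0.108 m and z of rule_c_mid in the frame of case between 0 and 0.032 m and (((x of tin_a_center in the frame of case between -0.069 and 0.069 m and y of tin_a_center in the frame of case between -0.108 and 0.108 m and z of tin_a_center in the frame of case between 0 and 0.034 m) and contact force between tin_a and case above 1.4 N) or ((x of tin_a_center in the frame of tray between -0.055 and 0.055 m and y of tin_a_center in the frame of tray between -0.1075 and 0.1075 m and z of tin_a_center in the frame of tray between 0 and 0.026 m) and angle between tin_a_center's own z axis and vertical below 0.2 rad and contact force between tin_a and tray below 1.4 N)) and (((x of tin_b_center in the frame of case between -0.069 and 0.069 m and y of tin_b_center in the frame of case between -0.108 and 0.108 m and z of tin_b_center in the frame of case between 0 and 0.034 m) and contact force between tin_b and case above 1.4 N) or ((x of tin_b_center in the frame of tray between -0.055 and 0.055 m and y of tin_b_center in the frame of tray between -0.1075 and 0.1075 m and z of tin_b_center in the frame of tray between 0 and 0.026 m) and angle between tin_b_center's own z axis and vertical below 0.2 rad and contact force between tin_b and tray below 1.4 N)) and (((x of tin_c_center in the frame of case between -0.069 and 0.069 m and y of tin_c_center in the frame of case between -0.108 and 0.108 m and z of tin_c_center in the frame of case between 0 and 0.034 m) and contact force between tin_c and case above 1.4 N) or ((x of tin_c_center in the frame of tray between -0.055 and 0.055 m and y of tin_c_center in the frame of tray between -0.1075 and 0.1075 m and z of tin_c_center in the frame of tray between 0 and 0.026 m) and angle between tin_c_center's own z axis and vertical below 0.2 rad and contact force between tin_c and tray below 1.4 N)) and (((x of tin_d_center in the frame of case between -0.069 and 0.069 m and y of tin_d_center in the frame of case between -0.108 and 0.108 m and z of tin_d_center in the frame of case between 0 and 0.034 m) and contact force between tin_d and case above 1.4 N) or ((x of tin_d_center in the frame of tray between -0.055 and 0.055 m and y of tin_d_center in the frame of tray between -0.1075 and 0.1075 m and z of tin_d_center in the frame of tray between 0 and 0.026 m) and angle between tin_d_center's own z axis and vertical below 0.2 rad and contact force between tin_d and tray below 1.4 N)) and value of joint case_lid above 0.5 rad), for 0.2 s.
2. the case lid is shut (value of joint case_lid below 0.08 rad), for 0.2 s.
At the end, for the whole second after the job is handed in: every rule present is folded (fold angle below 0.15 rad) and lies inside the case (centres within the inner walls and below the lid), the lid is shut (below 0.08 rad), a full tin lies in the case as well, and every empty tin stands upright (within 0.2 rad) inside the grey tray (value of joint each of rule_a_leg, rule_b_leg, rule_c_leg below 0.15 rad and x of rule_a_hinge in the frame of case between -0.069 and 0.069 m and y of rule_a_hinge in the frame of case between -0.108 and 0.108 m and z of rule_a_hinge in the frame of case between 0 and 0.032 m and x of rule_a_mid in the frame of case between -0.069 and 0.069 m and y of rule_a_mid in the frame of case between -0.108 and 0.108 m and z of rule_a_mid in the frame of case between 0 and 0.032 m and x of rule_b_hinge in the frame of case between -0.069 and 0.069 m and y of rule_b_hinge in the frame of case between -0.108 and 0.108 m and z of rule_b_hinge in the frame of case between 0 and 0.032 m and x of rule_b_mid in the frame of case between -0.069 and 0.069 m and y of rule_b_mid in the frame of case between -0.108 and 0.108 m and z of rule_b_mid in the frame of case between 0 and 0.032 m and x of rule_c_hinge in the frame of case between -0.069 and 0.069 m and y of rule_c_hinge in the frame of case between -0.108 and 0.108 m and z of rule_c_hinge in the frame of case between 0 and 0.032 m and x of rule_c_mid in the frame of case between -0.069 and 0.069 m and y of rule_c_mid in the frame of case between -0.108 and 0.108 m and z of rule_c_mid in the frame of case between 0 and 0.032 m and value of joint case_lid below 0.08 rad and velocity of joint case_lid below 0.1 rad/s and (((x of tin_a_center in the frame of case between -0.069 and 0.069 m and y of tin_a_center in the frame of case between -0.108 and 0.108 m and z of tin_a_center in the frame of case between 0 and 0.034 m) and contact force between tin_a and case above 1.4 N) or ((x of tin_a_center in the frame of tray between -0.055 and 0.055 m and y of tin_a_center in the frame of tray between -0.1075 and 0.1075 m and z of tin_a_center in the frame of tray between 0 and 0.026 m) and angle between tin_a_center's own z axis and vertical below 0.2 rad and contact force between tin_a and tray below 1.4 N)) and (((x of tin_b_center in the frame of case between -0.069 and 0.069 m and y of tin_b_center in the frame of case between -0.108 and 0.108 m and z of tin_b_center in the frame of case between 0 and 0.034 m) and contact force between tin_b and case above 1.4 N) or ((x of tin_b_center in the frame of tray between -0.055 and 0.055 m and y of tin_b_center in the frame of tray between -0.1075 and 0.1075 m and z of tin_b_center in the frame of tray between 0 and 0.026 m) and angle between tin_b_center's own z axis and vertical below 0.2 rad and contact force between tin_b and tray below 1.4 N)) and (((x of tin_c_center in the frame of case between -0.069 and 0.069 m and y of tin_c_center in the frame of case between -0.108 and 0.108 m and z of tin_c_center in the frame of case between 0 and 0.034 m) and contact force between tin_c and case above 1.4 N) or ((x of tin_c_center in the frame of tray between -0.055 and 0.055 m and y of tin_c_center in the frame of tray between -0.1075 and 0.1075 m and z of tin_c_center in the frame of tray between 0 and 0.026 m) and angle between tin_c_center's own z axis and vertical below 0.2 rad and contact force between tin_c and tray below 1.4 N)) and (((x of tin_d_center in the frame of case between -0.069 and 0.069 m and y of tin_d_center in the frame of case between -0.108 and 0.108 m and z of tin_d_center in the frame of case between 0 and 0.034 m) and contact force between tin_d and case above 1.4 N) or ((x of tin_d_center in the frame of tray between -0.055 and 0.055 m and y of tin_d_center in the frame of tray between -0.1075 and 0.1075 m and z of tin_d_center in the frame of tray between 0 and 0.026 m) and angle between tin_d_center's own z axis and vertical below 0.2 rad and contact force between tin_d and tray below 1.4 N))); the robot touches nothing.
It fails at once if a bystander is disturbed (driver moved by more than 30 mm) (distance of driver from where it was at the start of the episode above 0.03 m).
It fails at once if a bystander is disturbed (tape moved by more than 30 mm) (distance of tape from where it was at the start of the episode above 0.03 m).
Of rule_a, rule_b, rule_c only 2 to 3 are there at a start; the rules pass over those that are not, and their reading is None.
Of tin_a, tin_b, tin_c, tin_d only 3 to 4 are there at a start; the rules pass over those that are not, and their reading is None.
At some moment in a run one of rule_a, rule_b, rule_c, tin_a, tin_b, tin_c, tin_d may be knocked a few centimetres aside while the robot is not near it.
Once in a run the grip may slacken for a moment while it holds something.
It also fails if it takes over 210 s, if anything falls off the work surface, if the arm or the gripper's body presses on something with over 40 N, if the wrist force passes 120 N, or if a joint passes its speed limit or range.

ROBOT

A 6-joint arm with a two-finger parallel gripper is mounted at the origin on a cart in front of the work surface, level with it; the furniture and walls round the work are solid. World frame = base frame: x ahead of the robot, y to its left, z up, the work surface at z = 0. Lengths are in m, angles in degrees, forces in N, time in s.
With the tool pointing down it reaches from about 0.25 to 0.725 m from the base axis. Payload 9.7 kg.
Tool frame: the origin (TCP) lies on the centre line of the jaws, within the pads' length; the fingertips stand 14 mm ahead of it and the grasp point (between the pads) lies 5 mm behind it; z points along the fingers, y is the line along which they close (so a half turn about z gives the same grasp; the last joint's range is limited). The gripper opens to 85 mm and grips with 20 to 120 N. Pads are 22 mm wide; open, the fingers measure 114 mm over their backs; the gripper's body (76 mm by 85 mm) begins 54 mm behind the grasp point. The pads swing forward as they close: fully open they stand 13 mm farther back than shut.
Start: joints at [76.203, 4.979, 10.078, 95.1, 0, 90], TCP at [0.131, 0.534, 0.207] pointing down, gripper open.
Joint ranges: [-179.16, 179.16], [-48.56, 103.87], [-65.8, 70.77], [-126.05, 130.52], [-82.76, 87.17], [-180, 180]. Speed limits (degrees/s): [127.2, 127.2, 147.25, 180, 180, 180].

INTERFACE

Orientations are given as [roll, pitch, yaw] about the fixed x, y, z axes, in that order (R = Rz(yaw) Ry(pitch) Rx(roll)).
In Python, from workcell import bot, camera, get_calibration, ticket gives the robot as it stands. The module is installed in compiled form; this text tells all that it offers.
- The arm moves only by the tool send_rows, never from a script. Its arguments are lists of equal length, an entry for each row: "linear": the shift along the tool's x, y, z in m, a list of three; "twist": the turn, a rotation vector about the tool's x, y, z in units of 10 degrees (1.0 is 10 degrees), a list of three; "gripper": the opening in per cent of the stroke, from 0 (shut) to 100 (fully open). In form: {"linear": [[x, y, z], ...], "twist": [[wx, wy, wz], ...], "gripper": [gripper, ...]}. A call has 1 to 8 rows; each row shifts and turns the commanded pose from where the row before left it, along the tool's axes as they then stand; what a row does not reach is not made up. A row lasts 1/8 s, in which the tool goes at most 62.5 mm and 10.7 degrees, less where a joint would pass 70% of its speed; a pose out of reach is approached as far as the arm can. A call with a gripper value outside its range is refused whole. The fingers move at their own pace and stop on an object; "grip_force" is the grip in N (left out, the last holds). Time passes only in rows, so rows that do not move let the fingers close. It gives the time, the measured TCP pose, the force, the opening and the grip force at its end, in the units of the state.
- bot.get_obs(): the state, without advancing time (a new reading comes with each control period).
- camera(name): name is "scene" or "top"; returns the picture (400x640x3 uint8, red, green, blue); there is no depth.
- get_calibration(name): a dict with "fx", "fy", "cx", "cy" (pixels), "origin" and "orientation" of the camera in the world. Camera axes: x right, y down, z forward; pixel columns grow to the right and rows downward; lengths in m; the calibration is good to about 2 mm. A picture is of the moment at which its call begins. get_calibration takes no time and is no camera call.
- ticket.job_done(): hands the job in; it is judged then, once.
The state is a dict: "time": time; "q": joint angles; "qd": joint speeds; "joint_efforts": joint torques, N m; "ee_pos": TCP position; "tcp_rot": TCP orientation; "wrist_force": force on the tool from outside, world axes, zero at the start; "torque": the same for the moment, N m; "opening": finger opening in m; "grasp_force": force on a finger pad.
Only numpy, scipy, OpenCV 4.12 (cv2) and the standard library are available. Lean on these libraries where they do the work, as an engineer would, in place of code of your own. Each camera call takes 0.05 s, during which the arm holds its last target. There are 200 camera calls.

## Working session

There is one attempt and no reset: what is moved stays moved. The work goes in short steps, Python scripts to look and compute and a tool call to move; the robot and the scene stay as the last step left them, time stands still between calls to the robot, and variables do not carry over. Pictures are saved under pics/ and viewed, at most 14 in all, crops included, and the job is handed in when it is done.

Besides the shell and the picture viewer there is one more tool, called after "Request:" in YAML: its name, and indented under it one key for each argument. send_rows: Moves the arm, as the interface text tells. Its arguments: {"type":"object","properties":{"linear":{"type":"array"},"twist":{"type":"array"},"gripper":{"type":"array"},"grip_force":{"type":"number"}},"required":["linear","twist","gripper"]}

```bash
mkdir -p pics
cat > h.py <<'E'
import numpy as np, cv2
from scipy.spatial.transform import Rotation as R
from workcell import bot, camera, get_calibration, ticket
def snap(n,f):
    im=camera(n); cv2.imwrite(f'pics/{f}.png',im[:,:,::-1]); return im
def Rm(o):
    o=np.array(o,float)
    return R.from_euler('xyz',o,degrees=True).as_matrix() if o.shape==(3,) else (o if o.shape==(3,3) else R.from_quat(o).as_matrix())
def px(n,u,v,z):
    c=get_calibration(n); d=Rm(c['orientation'])@np.array([(u-c['cx'])/c['fx'],(v-c['cy'])/c['fy'],1]); o=np.array(c['origin'])
    return (o+d*(z-o[2])/d[2]).round(4)
def proj(n,p):
    c=get_calibration(n); q=Rm(c['orientation']).T@(np.array(p)-np.array(c['origin']))
    return (c['cx']+c['fx']*q[0]/q[2], c['cy']+c['fy']*q[1]/q[2])
E
python3 - <<'E'
from h import *
for n in('scene','top'):
    im=snap(n,n+'0'); print(get_calibration(n))
print(bot.get_obs())
for n in('scene','top'):
    im=cv2.imread(f'pics/{n}0.png'); cv2.imwrite(f'pics/{n}0b.png',cv2.resize(im,(800,500),interpolation=cv2.INTER_CUBIC))
E
```

```text
{'fx': 505.16435565257245, 'fy': 505.16435565257245, 'cx': 320.8641612189272, 'cy': 204.77786001238385, 'origin': array([-0.07232137,  1.00054182,  1.18239203]), 'orientation': array([-135.0024603 ,    0.311453  , -151.50224066])}
{'fx': 366.2984985165999, 'fy': 366.2984985165999, 'cx': 315.17935041284693, 'cy': 195.493400915472, 'origin': array([0.38615678, 0.05930238, 1.32295364]), 'orientation': array([-177.8191263 ,   -0.45601539,  -90.00729492])}
{'time': 0.1, 'q': array([ 7.62031090e+01,  5.00860385e+00,  1.00400978e+01,  9.50969557e+01,
       -2.19845500e-03,  8.99993920e+01]), 'qd': array([ 0.03714174, -0.11972522,  0.21131313,  0.01014942,  0.08158258,
       -0.15355941]), 'joint_efforts': array([-5.77194387e-04, -5.21561122e+01,  4.65653050e+01,  1.60295359e-02,
        3.47823368e-05,  5.89609726e-06]), 'ee_pos': array([0.13112672, 0.53392772, 0.20645756]), 'tcp_rot': array([-1.79934538e+02,  2.19775887e-03,  1.66203720e+02]), 'wrist_force': array([-0.43011366, -0.40073539, -0.65437999]), 'torque': array([0.00431308, 0.0124594 , 0.01059376]), 'grasp_force': 0.0, 'opening': 0.08541784231490117}
```

View pics/top0b.png

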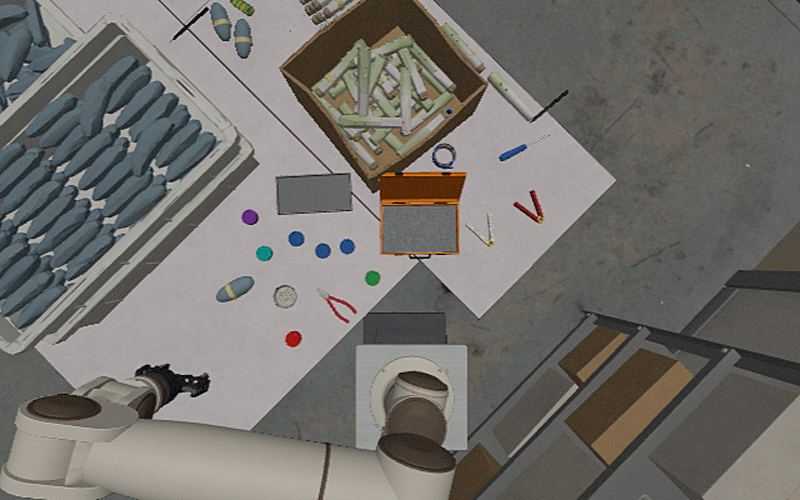

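View pics/scene0b.png

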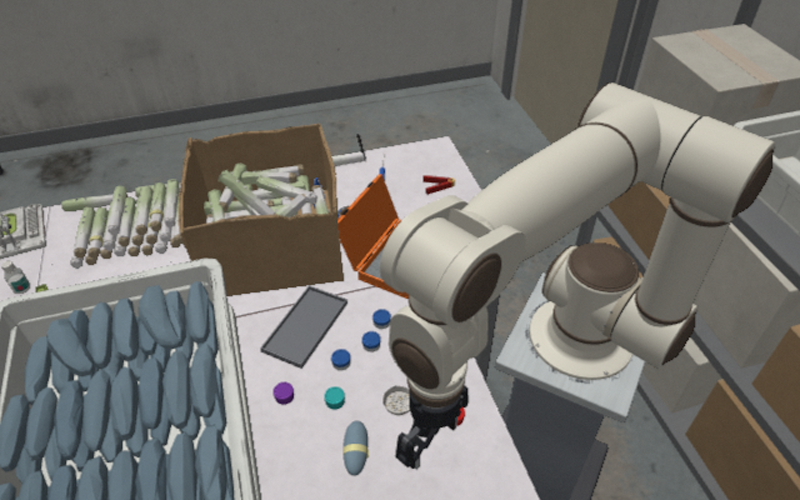

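The top view shows three blue tins at (296,238), (322,251) and (347,246). It also shows a white rule at (485,230) and a red rule at (533,207), and I see no yellow rule. The look-alikes in purple, turquoise, green and red are not meant. Next I'll enlarge crops to confirm.

Run:
```python
import cv2
im=cv2.imread('pics/top0.png')
a=cv2.resize(im[130:230,180:300],None,fx=5,fy=5,interpolation=cv2.INTER_CUBIC)
b=cv2.resize(im[100:215,290:450],None,fx=5,fy=5,interpolation=cv2.INTER_CUBIC)
cv2.imwrite('pics/ca.png',a);cv2.imwrite('pics/cb.png',b)
```

```text
(no output)
```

View pics/ca.png

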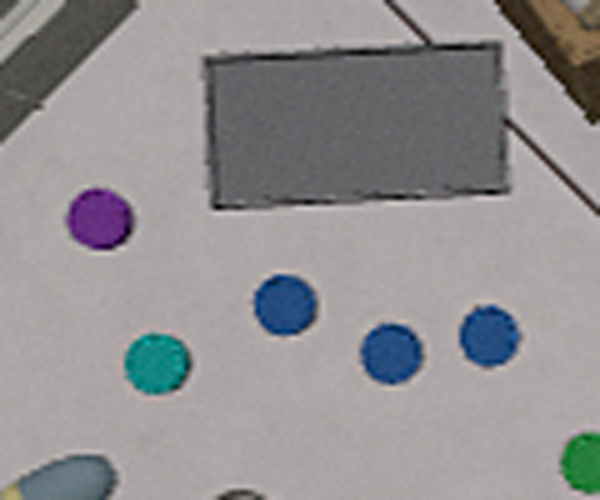

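View pics/cb.png

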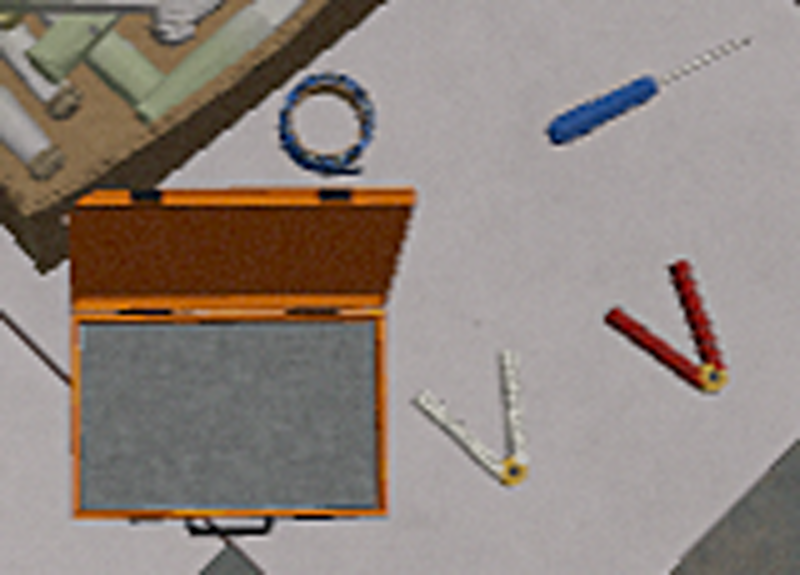

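Crop A confirms the three blue tins at about (236.6,190.4), (257.8,200.2) and (277.4,196.8) in original pixels. Crop B shows the white rule with its pin at about (392.5,193.8) and the red rule with its pin at about (432.1,175.2). Both rules are open by about 45°.

Run:
```python
from h import *
f=lambda p,o,z:px('top',(p[0]+.5)/5-.5+o[0],(p[1]+.5)/5-.5+o[1],z)[:2]
A=(180,130);B=(290,100)
for t in[(285,304),(391,353),(489,336)]:print('tin',f(t,A,.02))
print('tray',[f(t,A,.016) for t in[(205,58),(500,43),(510,190),(213,208)]],np.mean([f(t,A,.016) for t in[(205,58),(500,43),(510,190),(213,208)]],0))
c=[f(t,B,.01) for t in[(80,322),(378,318),(380,508),(80,510)]];print('case',c,np.mean(c,0))
c=[f(t,B,.03) for t in[(73,316),(386,316),(388,516),(73,518)]];print('rim',c,np.mean(c,0))
for n,p,a,b in[('W',(514,471),(422,398),(510,352)),('R',(712,378),(612,315),(680,265))]:
    P,a,b=[f(t,B,.02) for t in(p,a,b)]
    an=lambda e:np.degrees(np.arctan2(*(e-P)[::-1]))
    print(n,P,a,b,an(a),an(b),np.linalg.norm(a-P),np.linalg.norm(b-P))
    m=(an(a)+an(b))/2;print('bisector',m,'pt50',P+.05*np.array([np.cos(np.radians(m)),np.sin(np.radians(m))]))
```

```text
tin [0.4538 0.3283]
tin [0.419  0.2528]
tin [0.4311 0.1833]
tray [array([0.6306, 0.3878]), array([0.6417, 0.1766]), array([0.5358, 0.169 ]), array([0.5227, 0.3811])] [0.5827   0.278625]
case [array([0.5495, 0.0833]), array([ 0.5526, -0.1314]), array([ 0.4157, -0.1321]), array([0.4142, 0.0832])] [ 0.483   -0.02425]
rim [array([0.5513, 0.0879]), array([ 0.5515, -0.1342]), array([ 0.4096, -0.1348]), array([0.4082, 0.0878])] [ 0.48015  -0.023325]
W [ 0.4419 -0.2265] [ 0.494  -0.1611] [ 0.527  -0.2243] 51.45790797449645 1.4808771484182983 0.08361560859074099 0.08512843238307635
bisector 26.469392561457376 pt50 [ 0.48665863 -0.20421402]
R [ 0.5085 -0.3689] [ 0.5537 -0.2977] [ 0.5897 -0.3469] 57.591334908243155 15.159546182001911 0.08433552039324829 0.0841275222504503
bisector 36.37544054512253 pt50 [ 0.5487574  -0.33924631]
```

Request:
send_rows:
  linear:
    - [0,0,0]
    - [0,0,0]
    - [0,0,0]
    - [0,0,0]
    - [0,0,0]
    - [0,0,0]
    - [0,0,0]
    - [0,0,0]
  twist:
    - [0,0,0.95]
    - [0,0,0.95]
    - [0,0,0.95]
    - [0,0,0.95]
    - [0,0,0.95]
    - [0,0,0.95]
    - [0,0,0.95]
    - [0,0,0.97]
  gripper: [100,100,100,100,100,100,100,100]
  grip_force: 40

```text
time: 1.1
ee_pos: [0.1311, 0.534, 0.2067]
tcp_rot: [-180.0, 0.0, 89.7]
wrist_force: [-0.1, 0.2, 0.0]
opening: 0.0855
grasp_force: 0.0
```

Request:
send_rows:
  linear:
    - [-0.0257,0.0404,0.0134]
    - [-0.0257,0.0404,0.0134]
    - [-0.0257,0.0404,0.0134]
    - [-0.0257,0.0404,0.0134]
    - [-0.0257,0.0404,0.0134]
    - [-0.0257,0.0404,0.0134]
    - [-0.0257,0.0404,0.0134]
    - [-0.0257,0.0404,0.0134]
  twist:
    - [0,0,0]
    - [0,0,0]
    - [0,0,0]
    - [0,0,0]
    - [0,0,0]
    - [0,0,0]
    - [0,0,0]
    - [0,0,0]
  gripper: [100,100,100,100,100,100,100,100]

```text
time: 2.1
ee_pos: [0.4555, 0.3274, 0.0991]
tcp_rot: [-180.0, 0.0, 90.0]
wrist_force: [0.8, 0.7, 0.2]
opening: 0.0855
grasp_force: 0.0
```

Run:
```python
from h import *
a=snap('scene','s1');b=snap('top','t1')
x=cv2.resize(cv2.imread('pics/t1.png')[90:260,180:460],(800,486),interpolation=cv2.INTER_CUBIC)
cv2.imwrite('pics/t1c.png',x); o=bot.get_obs();print(o['ee_pos'],o['tcp_rot'],o['wrist_force'])
# blue tin blobs, top camera
im=b.astype(int); m=((im[:,:,2]-im[:,:,0]>50)&(im[:,:,2]-im[:,:,1]>35)).astype(np.uint8)
n,l,s,c=cv2.connectedComponentsWithStats(m)
for i in range(1,n):
    if s[i,4]>30: print(s[i],c[i].round(1),px('top',*c[i],.022))
```

```text
[0.45649861 0.32560084 0.09748215] [-1.79889036e+02  1.36217015e-01  8.97825960e+01] [-1.50354463  0.44820894 -0.2384761 ]
[400 116  21  12  94] [409.8 121.6] [ 0.7013 -0.2906  0.022 ]
[232 185  11  12  94] [237.2 190.9] [0.4521 0.3259 0.022 ]
[272 191  12  12 105] [277.3 196.8] [0.4311 0.1835 0.022 ]
[252 195  12  12 106] [257.8 200.2] [0.419  0.2526 0.022 ]
```

Request:
send_rows:
  linear:
    - [0,-0.003,0.03]
    - [0,0,0.03]
    - [0,0,0.02]
    - [0,0,0]
    - [0,0,0]
    - [0,0,0]
    - [0,0,0]
    - [0,0,0]
  twist:
    - [0,0,0]
    - [0,0,0]
    - [0,0,0]
    - [0,0,0]
    - [0,0,0]
    - [0,0,0]
    - [0,0,0]
    - [0,0,0]
  gripper: [100,100,100,100,40,40,40,40]

```text
time: 3.2
ee_pos: [0.4515, 0.3286, 0.0202]
tcp_rot: [180.0, -0.0, 90.0]
wrist_force: [0.1, 1.0, -1.3]
opening: 0.0342
grasp_force: 0.0
```

Request:
send_rows:
  linear:
    - [0,0,0]
    - [0,0,0]
    - [0,0,-0.03]
    - [0,0,-0.03]
    - [0,0,0]
    - [0,0,0]
    - [0,0,0]
    - [0,0,0]
  twist:
    - [0,0,0]
    - [0,0,0]
    - [0,0,0]
    - [0,0,0]
    - [0,0,0]
    - [0,0,0]
    - [0,0,0]
    - [0,0,0]
  gripper: [40,40,40,40,40,40,40,40]

```text
time: 4.2
ee_pos: [0.451, 0.3283, 0.0791]
tcp_rot: [-179.9, 0.0, 90.0]
wrist_force: [0.4, -0.3, 1.3]
opening: 0.0344
grasp_force: 0.0
```

Run:
```python
from h import *
for i in range(3):
    a=snap('scene','s2'); print(bot.get_obs()['wrist_force'].round(2))
print(bot.get_obs()['opening'],bot.get_obs()['ee_pos'])
```

```text
[ 0.37 -0.42 -0.94]
[-0.2   0.48  1.09]
[ 0.64 -0.19  0.9 ]
0.0338910379287575 [0.45125864 0.32844683 0.07954963]
```

Run:
```python
from h import *
a=cv2.imread('pics/s2.png');x=cv2.resize(a[180:360,180:440],(780,540),interpolation=cv2.INTER_CUBIC)
cv2.imwrite('pics/s2c.png',x)
```

```text
(no output)
```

View pics/s2c.png

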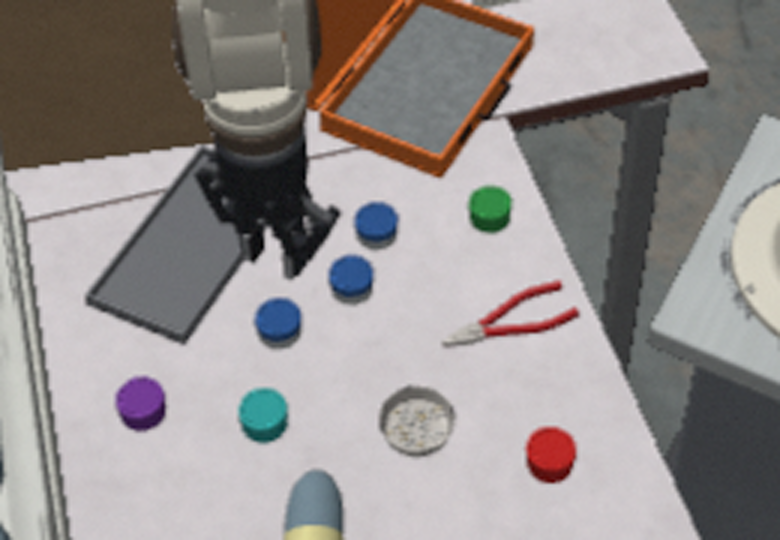

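The tin was not gripped. It stands at about (278,316) in the crop. I'll work out whether it moved.

Run:
```python
from h import *
for n in('s1','s2'):
    im=cv2.imread(f'pics/{n}.png')[:,:,::-1].astype(int); m=((im[:,:,2]-im[:,:,0]>50)&(im[:,:,2]-im[:,:,1]>35)).astype(np.uint8)
    k,l,s,c=cv2.connectedComponentsWithStats(m)
    for i in range(1,k):
        if s[i,4]>60: print(n,s[i],c[i].round(1),px('scene',*c[i],.024))
im=camera('top').astype(int); m=((im[:,:,2]-im[:,:,0]>50)&(im[:,:,2]-im[:,:,1]>35)).astype(np.uint8)
k,l,s,c=cv2.connectedComponentsWithStats(m)
for i in range(1,k):
    if s[i,4]>20: print('t',s[i],c[i].round(1),px('top',*c[i],.022))
```

```text
s1 [299 248  13  11 122] [305.  253.1] [0.4307 0.1855 0.024 ]
s1 [290 265  14  13 138] [296.6 271. ] [0.4189 0.2545 0.024 ]
s1 [265 280  15  12 149] [272.2 285.6] [0.4533 0.3307 0.024 ]
s2 [299 248  13  11 120] [305. 253.] [0.431  0.1854 0.024 ]
s2 [290 265  14  13 135] [296.5 270.9] [0.4193 0.2544 0.024 ]
s2 [265 280  15  12 149] [272.2 285.6] [0.4533 0.3307 0.024 ]
t [400 116  21  12  95] [409.8 121.5] [ 0.7014 -0.2907  0.022 ]
t [233 185  10  12  85] [237.6 190.6] [0.453  0.3242 0.022 ]
t [272 191  12  12 105] [277.3 196.8] [0.4311 0.1835 0.022 ]
t [252 195  12  12 105] [257.7 200.2] [0.4189 0.2528 0.022 ]
```

Run:
```python
from h import *
o=bot.get_obs();p=o['ee_pos'];print(p,o['tcp_rot'],o['q'])
f=lambda q:(np.array(proj('scene',q))-[180,180])*3
for d in([0,0,0],[0,0,-.014],[.017,0,-.014],[-.017,0,-.014],[0,.017,-.014],[0,-.017,-.014],[0,0,.059]):print(d,f(p+d).round())
```

```text
[0.45128499 0.32846823 0.07963625] [-1.79980989e+02  1.36671878e-02  8.99998453e+01] [ 3.60489614e+01  5.49801854e+00 -3.44983453e+00  8.10755607e+01
  1.37648679e-04  1.26049118e+02]
[0, 0, 0] [275. 279.]
[0, 0, -0.014] [277. 289.]
[0.017, 0, -0.014] [261. 282.]
[-0.017, 0, -0.014] [292. 296.]
[0, 0.017, -0.014] [266. 302.]
[0, -0.017, -0.014] [286. 276.]
[0, 0, 0.059] [270. 238.]
```

Run:
```python
from h import *
a=cv2.imread('pics/s2.png')[190:300,215:315];x=cv2.resize(a,None,fx=5,fy=5,interpolation=cv2.INTER_CUBIC)
x=np.clip(x.astype(float)*1.8,0,255).astype(np.uint8)
p=bot.get_obs()['ee_pos']; u=(np.array(proj('scene',p))-[215,190])*5; cv2.circle(x,(int(u[0]),int(u[1])),4,(0,255,0),-1)
b=cv2.imread('pics/t1.png')[150:230,210:290];y=cv2.resize(b,(550,550),interpolation=cv2.INTER_CUBIC)
cv2.imwrite('pics/z.png',cv2.resize(np.hstack([x,y[:,:280]]),(780,550)))
```

```text
(no output)
```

View pics/z.png

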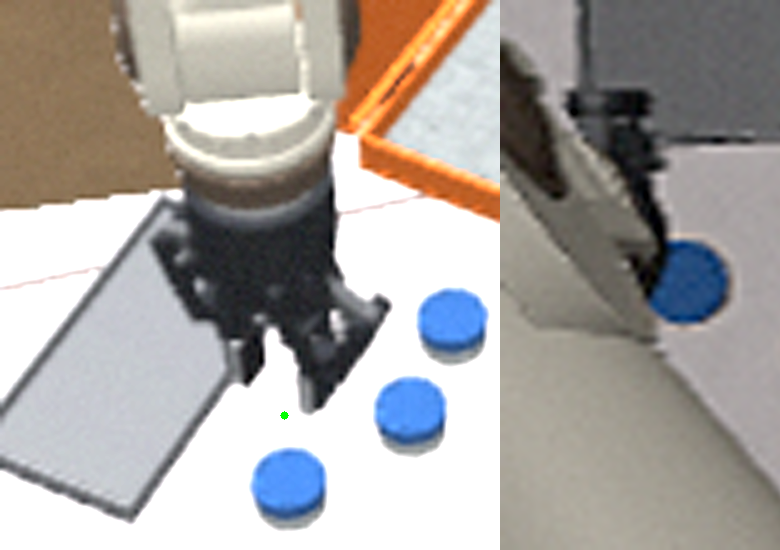

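Request:
send_rows:
  linear:
    - [0.001,0.002,0]
    - [0,0,0]
    - [0,0,0.03]
    - [0,0,0.03]
    - [0,0,0.007]
    - [0,0,0.006]
    - [0,0,0]
    - [0,0,0]
  twist:
    - [0,0,0]
    - [0,0,0]
    - [0,0,0]
    - [0,0,0]
    - [0,0,0]
    - [0,0,0]
    - [0,0,0]
    - [0,0,0]
  gripper: [100,100,100,100,100,100,100,100]

```text
time: 5.4
ee_pos: [0.4539, 0.3299, 0.0079]
tcp_rot: [179.9, -0.0, 90.0]
wrist_force: [0.8, -0.0, -0.5]
opening: 0.0852
grasp_force: 0.0
```

Run:
```python
from h import *
snap('scene','s3'); o=bot.get_obs(); p=o['ee_pos'];print(p,o['wrist_force'])
a=cv2.imread('pics/s3.png')[210:310,215:315];x=cv2.resize(a,None,fx=6,fy=6,interpolation=cv2.INTER_CUBIC)
x=np.clip(x.astype(float)*1.8,0,255).astype(np.uint8)
for d in([0,0,0],[.043,0,-.001],[-.043,0,-.001]):
  u=(np.array(proj('scene',p+d))-[215,210])*6; cv2.circle(x,(int(u[0]),int(u[1])),3,(0,255,0),-1)
cv2.imwrite('pics/z2.png',x)
```

```text
[0.45381554 0.3298681  0.0077919 ] [0.07969618 0.3794777  0.71090992]
```

View pics/z2.png

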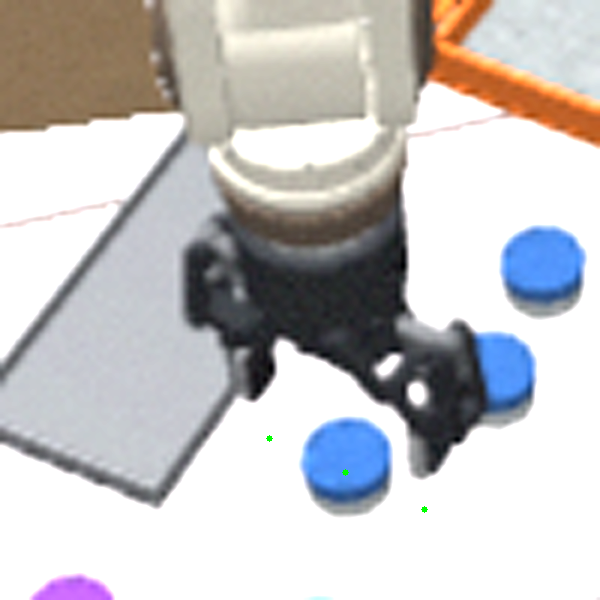

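Request:
send_rows:
  linear:
    - [0,0,0.005]
    - [0,0,0.005]
    - [0,0,0]
  twist:
    - [0,0,0]
    - [0,0,0]
    - [0,0,0]
  gripper: [100,100,100]

```text
time: 5.82
ee_pos: [0.453, 0.3293, -0.0038]
tcp_rot: [-180.0, 0.0, 90.0]
wrist_force: [-0.3, -0.1, -0.1]
opening: 0.0854
grasp_force: 0.0
```

Request:
send_rows:
  linear:
    - [0,0,0]
    - [0,0,0]
    - [0,0,0]
    - [0,0,0]
    - [0,0,0]
    - [0,0,0]
  twist:
    - [0,0,0]
    - [0,0,0]
    - [0,0,0]
    - [0,0,0]
    - [0,0,0]
    - [0,0,0]
  gripper: [40,40,40,40,40,40]

```text
time: 6.58
ee_pos: [0.4535, 0.3297, -0.0024]
tcp_rot: [180.0, -0.0, 90.0]
wrist_force: [-2.2, -2.3, 4.6]
opening: 0.0399
grasp_force: 39.6
```

Request:
send_rows:
  linear:
    - [0,0,-0.02]
    - [0,0,-0.03]
    - [0,0,-0.03]
    - [0,0,0]
    - [0,0,0]
    - [0,0,0]
  twist:
    - [0,0,0]
    - [0,0,0]
    - [0,0,0]
    - [0,0,0]
    - [0,0,0]
    - [0,0,0]
  gripper: [40,40,40,40,40,40]

```text
time: 7.32
ee_pos: [0.4528, 0.3292, 0.0756]
tcp_rot: [-179.9, 0.1, 90.0]
wrist_force: [0.2, 0.6, -0.7]
opening: 0.0398
grasp_force: 40.3
```

Run:
```python
from h import *
W=[]
for i in range(8):
    a=camera('top'); W.append(bot.get_obs()['wrist_force'])
snap('scene','s4'); o=bot.get_obs(); p=o['ee_pos'];print(p,np.mean(W,0),np.std(W,0),o['opening'],o['grasp_force'])
a=cv2.imread('pics/s4.png')[190:310,215:315];x=cv2.resize(a,None,fx=5,fy=5,interpolation=cv2.INTER_CUBIC)
x=np.clip(x.astype(float)*1.8,0,255).astype(np.uint8)
for d in([0,0,0],):
  u=(np.array(proj('scene',p+d))-[215,190])*5; cv2.circle(x,(int(u[0]),int(u[1])),3,(0,255,0),-1)
cv2.imwrite('pics/z3.png',x)
```

```text
[0.45334647 0.32953263 0.07681589] [0.04903243 0.16224862 0.07537714] [0.37179975 0.40726043 0.60321071] 0.040323867192033784 40.32623469829559
```

View pics/z3.png

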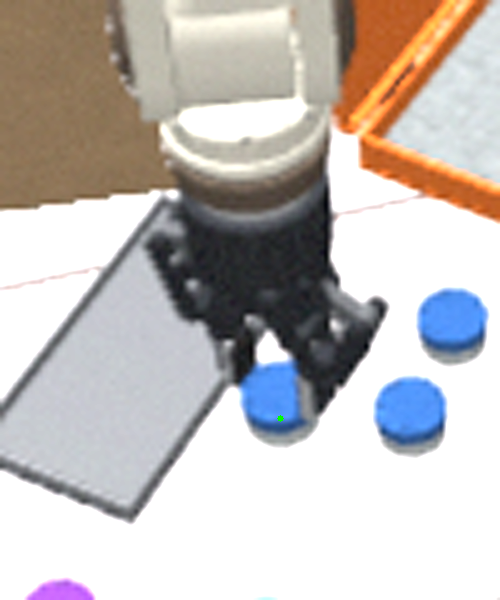

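Tin 1 is held near its lid rim and level, and the force shows it is empty. The real fingertips sit about 20 mm higher than stated, so I'll correct for that. This tin goes in the tray.

Request:
send_rows:
  linear:
    - [0.004,0.032,0]
    - [0.004,0.032,0]
    - [0.004,0.031,0]
    - [0.003,0.031,0]
    - [0,0,0.025]
    - [0,0,0.025]
    - [0,0,0.015]
    - [0,0,0.005]
  twist:
    - [0,0,0]
    - [0,0,0]
    - [0,0,0]
    - [0,0,0]
    - [0,0,0]
    - [0,0,0]
    - [0,0,0]
    - [0,0,0]
  gripper: [40,40,40,40,40,40,40,40]

```text
time: 8.78
ee_pos: [0.579, 0.3444, 0.0061]
tcp_rot: [-179.9, 0.0, 90.0]
wrist_force: [0.2, 0.1, -0.3]
opening: 0.0398
grasp_force: 40.5
```

Request:
send_rows:
  linear:
    - [0,0,0.003]
    - [0,0,0]
    - [0,0,0]
    - [0,0,0]
    - [0,0,0]
    - [0,0,-0.03]
    - [0,0,-0.03]
    - [0,0,0]
  twist:
    - [0,0,0]
    - [0,0,0]
    - [0,0,0]
    - [0,0,0]
    - [0,0,0]
    - [0,0,0]
    - [0,0,0]
    - [0,0,0]
  gripper: [40,40,75,75,75,75,75,100]

```text
time: 9.78
ee_pos: [0.5807, 0.3453, 0.067]
tcp_rot: [179.8, -0.1, 90.0]
wrist_force: [-0.3, 0.3, 0.1]
opening: 0.0802
grasp_force: 0.0
```

Request:
send_rows:
  linear:
    - [-0.021,-0.04,0]
    - [-0.021,-0.04,0]
    - [-0.021,-0.04,0]
    - [-0.022,-0.041,0]
    - [0,0,0.03]
    - [0,0,0.03]
    - [0,0,0.016]
    - [0,0,0]
  twist:
    - [0,0,0]
    - [0,0,0]
    - [0,0,0]
    - [0,0,0]
    - [0,0,0]
    - [0,0,0]
    - [0,0,0]
    - [0,0,0]
  gripper: [100,100,100,100,100,100,100,100]

```text
time: 10.78
ee_pos: [0.4176, 0.259, -0.0133]
tcp_rot: [-179.9, 0.1, 90.0]
wrist_force: [-0.6, -0.9, 0.9]
opening: 0.0857
grasp_force: 0.0
```

Request:
send_rows:
  linear:
    - [0,0,0]
    - [0,0,0]
    - [0,0,0]
    - [0,0,0]
    - [0,0,0]
    - [0,0,0]
  twist:
    - [0,0,0]
    - [0,0,0]
    - [0,0,0]
    - [0,0,0]
    - [0,0,0]
    - [0,0,0]
  gripper: [40,40,40,40,40,40]

```text
time: 11.52
ee_pos: [0.419, 0.26, -0.011]
tcp_rot: [179.9, -0.1, 90.0]
wrist_force: [-1.5, -0.8, 6.3]
opening: 0.0427
grasp_force: 30.6
```

Request:
send_rows:
  linear:
    - [0,0,-0.02]
    - [0,0,-0.03]
    - [0,0,-0.03]
    - [0,0,0]
    - [0,0,0]
    - [0,0,0]
  twist:
    - [0,0,0]
    - [0,0,0]
    - [0,0,0]
    - [0,0,0]
    - [0,0,0]
    - [0,0,0]
  gripper: [40,40,40,40,40,40]

```text
time: 12.28
ee_pos: [0.4178, 0.2592, 0.0668]
tcp_rot: [-179.9, 0.1, 90.0]
wrist_force: [-1.0, 0.3, -0.7]
opening: 0.0421
grasp_force: 42.3
```

```bash
cat >> h.py <<'E'
def weigh(n=8):
    W=[]
    for i in range(n): camera('top'); W.append(bot.get_obs()['wrist_force'])
    o=bot.get_obs(); print(o['ee_pos'].round(4),np.mean(W,0).round(2),o['opening'].round(4),o['grasp_force'],round(o['time'],2))
def blobs(im,cam,z):
    im=im.astype(int); m=((im[:,:,2]-im[:,:,0]>50)&(im[:,:,2]-im[:,:,1]>35)).astype(np.uint8)
    k,l,s,c=cv2.connectedComponentsWithStats(m)
    for i in range(1,k):
        if s[i,4]>30: print(cam,s[i],c[i].round(1),px(cam,*c[i],z))
E
python3 - <<'E'
from h import *
weigh(); blobs(snap('scene','s5'),'scene',.024); blobs(snap('top','t5'),'top',.024)
E
```

```text
Traceback (most recent call last):
  File "h.py", line 18, in weigh
    o=bot.get_obs(); print(o['ee_pos'].round(4),np.mean(W,0).round(2),o['opening'].round(4),o['grasp_force'],round(o['time'],2))
                                                                      ^^^^^^^^^^^^^^^^^^
AttributeError: 'float' object has no attribute 'round'
```

```bash
sed -i "s/o\['opening'\].round(4)/round(float(o['opening']),4)/" h.py
python3 - <<'E'
from h import *
weigh(); blobs(snap('scene','s5'),'scene',.024); blobs(snap('top','t5'),'top',.024)
E
```

```text
[0.4184 0.2595 0.0679] [ 0.04 -0.06 -0.54] 0.042 42.311022877693176 13.07
scene [289 248  11  12 108] [294.2 253.9] [0.4574 0.2032 0.024 ]
scene [225 266  15  12 145] [232.1 271.5] [0.5813 0.3435 0.024 ]
top [400 116  21  12  94] [409.8 121.6] [ 0.7008 -0.2901  0.024 ]
top [227 150  12  12 111] [232.2 155.2] [0.5789 0.3443 0.024 ]
top [272 191  12  12 105] [277.3 196.8] [0.431  0.1833 0.024 ]
```

Request:
send_rows:
  linear:
    - [0.004,0.041,0]
    - [0.004,0.041,0]
    - [0.004,0.041,0]
    - [0.004,0.041,0]
    - [0,0,0.025]
    - [0,0,0.025]
    - [0,0,0.015]
    - [0,0,0.005]
  twist:
    - [0,0,0]
    - [0,0,0]
    - [0,0,0]
    - [0,0,0]
    - [0,0,0]
    - [0,0,0]
    - [0,0,0]
    - [0,0,0]
  gripper: [40,40,40,40,40,40,40,40]

```text
time: 14.18
ee_pos: [0.5819, 0.2754, -0.0029]
tcp_rot: [-179.9, 0.0, 90.0]
wrist_force: [0.0, 0.0, 0.7]
opening: 0.0421
grasp_force: 42.4
```

Request:
send_rows:
  linear:
    - [0,0,0.003]
    - [0,0,0]
    - [0,0,0]
    - [0,0,0]
    - [0,0,0]
    - [0,0,-0.03]
    - [0,0,-0.03]
    - [0,0,0]
  twist:
    - [0,0,0]
    - [0,0,0]
    - [0,0,0]
    - [0,0,0]
    - [0,0,0]
    - [0,0,0]
    - [0,0,0]
    - [0,0,0]
  gripper: [40,40,70,70,70,70,70,100]

```text
time: 15.18
ee_pos: [0.5838, 0.2762, 0.0579]
tcp_rot: [179.8, -0.1, 90.0]
wrist_force: [0.3, 0.1, -0.5]
opening: 0.0759
grasp_force: 0.0
```

Request:
send_rows:
  linear:
    - [-0.02,-0.038,0]
    - [-0.021,-0.038,0]
    - [-0.021,-0.038,0]
    - [-0.021,-0.038,0]
    - [0,0,0.03]
    - [0,0,0.03]
    - [0,0,0.01]
    - [0,0,0]
  twist:
    - [0,0,0]
    - [0,0,0]
    - [0,0,0]
    - [0,0,0]
    - [0,0,0]
    - [0,0,0]
    - [0,0,0]
    - [0,0,0]
  gripper: [100,100,100,100,100,100,100,100]

```text
time: 16.18
ee_pos: [0.4299, 0.1924, -0.0156]
tcp_rot: [-179.9, 0.0, 90.0]
wrist_force: [0.8, -0.1, 0.4]
opening: 0.0854
grasp_force: 0.0
```

Request:
send_rows:
  linear:
    - [0,0,0]
    - [0,0,0]
    - [0,0,0]
    - [0,0,0]
    - [0,0,0]
    - [0,0,0]
  twist:
    - [0,0,0]
    - [0,0,0]
    - [0,0,0]
    - [0,0,0]
    - [0,0,0]
    - [0,0,0]
  gripper: [40,40,40,40,40,40]

```text
time: 16.92
ee_pos: [0.4309, 0.1929, -0.014]
tcp_rot: [179.9, -0.0, 90.0]
wrist_force: [-1.9, -0.6, 5.4]
opening: 0.0424
grasp_force: 39.8
```

Request:
send_rows:
  linear:
    - [0,0,-0.02]
    - [0,0,-0.03]
    - [0,0,-0.03]
    - [0,0,0]
    - [0,0,0]
    - [0,0,0]
  twist:
    - [0,0,0]
    - [0,0,0]
    - [0,0,0]
    - [0,0,0]
    - [0,0,0]
    - [0,0,0]
  gripper: [40,40,40,40,40,40]

```text
time: 17.68
ee_pos: [0.4299, 0.1923, 0.0639]
tcp_rot: [-179.9, 0.0, 90.0]
wrist_force: [-0.8, -0.5, -0.6]
opening: 0.0424
grasp_force: 40.6
```

Run:
```python
from h import *
weigh(); blobs(snap('scene','s6'),'scene',.028); blobs(snap('top','t6'),'top',.028)
x=cv2.resize(cv2.imread('pics/s6.png')[150:320,150:400],(800,544),interpolation=cv2.INTER_CUBIC)
cv2.imwrite('pics/s6c.png',x)
```

```text
[0.4303 0.1925 0.0648] [-0.07  0.02 -0.31] 0.0421 40.56060075759888 18.07
scene [298 230  10  12  95] [302.8 235.8] [0.4687 0.1324 0.028 ]
scene [240 248  14  11 128] [246.2 253. ] [0.582  0.2702 0.028 ]
scene [225 266  15  12 143] [232.1 271.5] [0.579  0.3458 0.028 ]
top [400 116  21  12  95] [409.8 121.5] [ 0.7    -0.2891  0.028 ]
top [248 149  12  12 114] [253.5 154.5] [0.5811 0.2679 0.028 ]
top [227 150  12  12 111] [232.2 155.2] [0.5786 0.3433 0.028 ]
```

View pics/s6c.png

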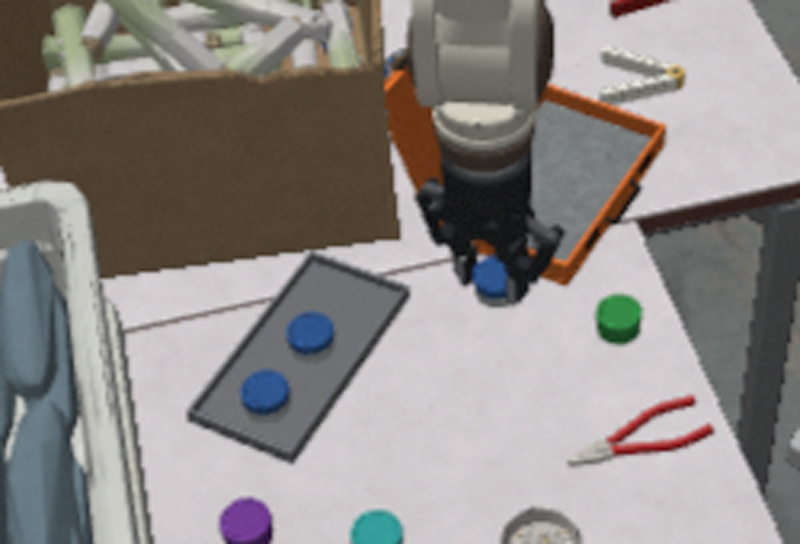

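Tin 3 is also empty, so there is no full tin. The picture shows tins 1 and 2 upright in the tray at (265,390) and (310,332). Tin 3 is held over the bench at (493,278).

Request:
send_rows:
  linear:
    - [0.006,0.039,0]
    - [0.006,0.039,0]
    - [0.005,0.039,0]
    - [0.005,0.039,0]
    - [0,0,0.025]
    - [0,0,0.025]
    - [0,0,0.015]
    - [0,0,0.005]
  twist:
    - [0,0,0]
    - [0,0,0]
    - [0,0,0]
    - [0,0,0]
    - [0,0,0]
    - [0,0,0]
    - [0,0,0]
    - [0,0,0]
  gripper: [40,40,40,40,40,40,40,40]

```text
time: 19.18
ee_pos: [0.5859, 0.2144, -0.0059]
tcp_rot: [-179.9, 0.0, 90.0]
wrist_force: [-0.1, -0.1, -0.8]
opening: 0.0421
grasp_force: 40.8
```

Request:
send_rows:
  linear:
    - [0,0,0.003]
    - [0,0,0]
    - [0,0,0]
    - [0,0,0]
    - [0,0,0]
    - [0,0,-0.04]
    - [0,0,-0.05]
    - [0,0,-0.05]
  twist:
    - [0,0,0]
    - [0,0,0]
    - [0,0,0]
    - [0,0,0]
    - [0,0,0]
    - [0,0,0]
    - [0,0,0]
    - [0,0,0]
  gripper: [40,40,70,70,70,70,70,100]

```text
time: 20.18
ee_pos: [0.5862, 0.2145, 0.1334]
tcp_rot: [-180.0, 0.0, 90.0]
wrist_force: [1.5, 0.5, -0.8]
opening: 0.0762
grasp_force: 0.0
```

Request:
send_rows:
  linear:
    - [-0.02,-0.044,0]
    - [-0.02,-0.044,0]
    - [-0.02,-0.044,0]
    - [-0.06,0,0]
    - [-0.06,0,0]
    - [-0.06,0,0]
    - [-0.06,0,0]
    - [-0.06,0,0]
  twist:
    - [0,0,0]
    - [0,0,0]
    - [0,0,0]
    - [0,0,0]
    - [0,0,0]
    - [0,0,0]
    - [0,0,0]
    - [0,0,0]
  gripper: [100,100,100,100,100,100,100,100]

```text
time: 21.18
ee_pos: [0.4542, -0.1474, 0.1323]
tcp_rot: [179.9, 0.0, 90.0]
wrist_force: [1.0, 0.4, -0.9]
opening: 0.0854
grasp_force: 0.0
```

Request:
send_rows:
  linear:
    - [-0.055,0.035,0]
    - [0,0,0]
    - [0,0,0]
    - [0,0,0]
    - [0,0,0]
    - [0,0,0]
    - [0,0,0]
    - [0,0,0.03]
  twist:
    - [0,0,0]
    - [0,0,1.06]
    - [0,0,1.06]
    - [0,0,1.06]
    - [0,0,1.06]
    - [0,0,1.06]
    - [0,0,1.05]
    - [0,0,0]
  gripper: [100,100,100,100,100,100,100,100]

```text
time: 22.18
ee_pos: [0.4893, -0.1987, 0.1037]
tcp_rot: [179.8, -0.2, 26.3]
wrist_force: [-0.4, -0.7, -0.8]
opening: 0.0857
grasp_force: 0.0
```

Run:
```python
from h import *
snap('scene','s7'); b=snap('top','t7'); o=bot.get_obs();print(o['ee_pos'],o['tcp_rot'],o['wrist_force']); blobs(b,'top',.028)
x=cv2.resize(cv2.imread('pics/t7.png')[95:225,180:455],(800,378),interpolation=cv2.INTER_CUBIC)
cv2.imwrite('pics/t7c.png',x)
```

```text
[ 0.48660421 -0.1976409   0.09935825] [-1.79829353e+02  1.51486560e-01  2.65111855e+01] [-0.29589375  0.26804618  0.5168597 ]
top [400 116  21  12  94] [409.8 121.6] [ 0.6999 -0.289   0.028 ]
top [248 149  12  12 113] [253.5 154.5] [0.5809 0.268  0.028 ]
top [266 148  12  12 111] [271.2 153.2] [0.5856 0.205  0.028 ]
top [227 150  12  12 111] [232.1 155.2] [0.5785 0.3437 0.028 ]
```

View pics/t7c.png

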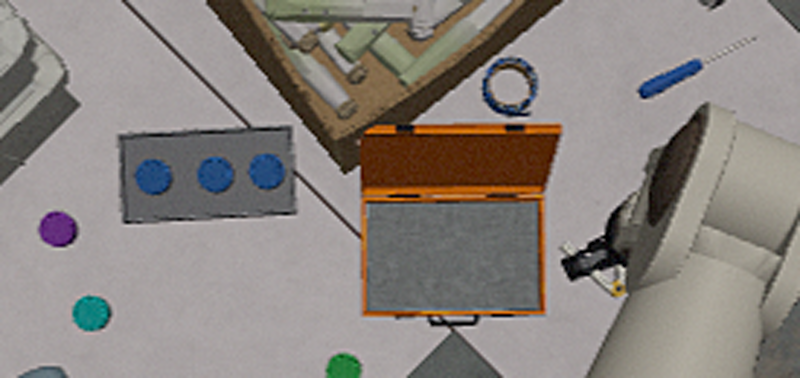

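The three tins stand in the tray at (153,177), (215,173) and (266,170) in the crop. The gripper is over the white rule, with its pin visible at (617,289).

Request:
send_rows:
  linear:
    - [0.005,0.005,0]
    - [0,0,0.04]
    - [0,0,0.04]
    - [0,0,0.02]
    - [0,0,0.01]
    - [0,0,0]
    - [0,0,0]
    - [0,0,0]
  twist:
    - [0,0,0]
    - [0,0,0]
    - [0,0,0]
    - [0,0,0]
    - [0,0,0]
    - [0,0,0]
    - [0,0,0]
    - [0,0,0]
  gripper: [95,95,95,95,95,95,95,95]

```text
time: 23.28
ee_pos: [0.4953, -0.2007, -0.007]
tcp_rot: [179.9, -0.1, 26.5]
wrist_force: [0.2, -0.1, 0.4]
opening: 0.0814
grasp_force: 0.0
```

Request:
send_rows:
  linear:
    - [0,0,0]
    - [0,0,0]
    - [0,0,0]
    - [0,0,0]
    - [0,0,0]
    - [0,0,0]
    - [0,0,0]
    - [0,0,0]
  twist:
    - [0,0,0]
    - [0,0,0]
    - [0,0,0]
    - [0,0,0]
    - [0,0,0]
    - [0,0,0]
    - [0,0,0]
    - [0,0,0]
  gripper: [70,50,40,30,20,10,10,10]

```text
time: 24.28
ee_pos: [0.4964, -0.1987, -0.0042]
tcp_rot: [-180.0, -0.3, 26.6]
wrist_force: [-6.4, 14.4, 30.6]
opening: 0.0085
grasp_force: 15.0
```

Request:
send_rows:
  linear:
    - [0,0,-0.01]
    - [0,0,-0.03]
    - [0,0,-0.04]
    - [0,0,-0.03]
    - [-0.06,0,-0.02]
    - [-0.06,0,0]
    - [-0.06,0,0]
    - [0,0,0]
  twist:
    - [0,0,0]
    - [0,0,0]
    - [0,0,0]
    - [0,0,0]
    - [0,0,0]
    - [0,0,0]
    - [0,0,0]
    - [0,0,0]
  gripper: [30,60,95,95,95,95,95,95]

```text
time: 25.28
ee_pos: [0.3315, -0.2819, 0.1222]
tcp_rot: [179.9, 0.0, 26.2]
wrist_force: [0.6, 0.7, -0.3]
opening: 0.0808
grasp_force: 0.0
```

Run:
```python
from h import *
a=snap('scene','s8'); b=snap('top','t8'); o=bot.get_obs();print(o['ee_pos'],o['wrist_force'])
y=cv2.resize(cv2.imread('pics/t8.png')[110:210,350:450],(480,480),interpolation=cv2.INTER_CUBIC)
u=proj('scene',[.49,-.2,.02]); print(u,proj('scene',[.55,-.34,.02]))
x0,y0=int(u[0])-20,int(u[1])-40
x=cv2.resize(cv2.imread('pics/s8.png')[y0:y0+75,x0:x0+50],(320,480),interpolation=cv2.INTER_CUBIC)
cv2.imwrite('pics/z8.png',np.hstack([y,x]))
```

```text
[ 0.33405171 -0.2808193   0.1219137 ] [ 0.7545675  -0.69084694 -0.38666883]
(np.float64(345.27952938710314), np.float64(171.94421575610826)) (np.float64(347.68718189366393), np.float64(144.76060119290298))
```

View pics/z8.png

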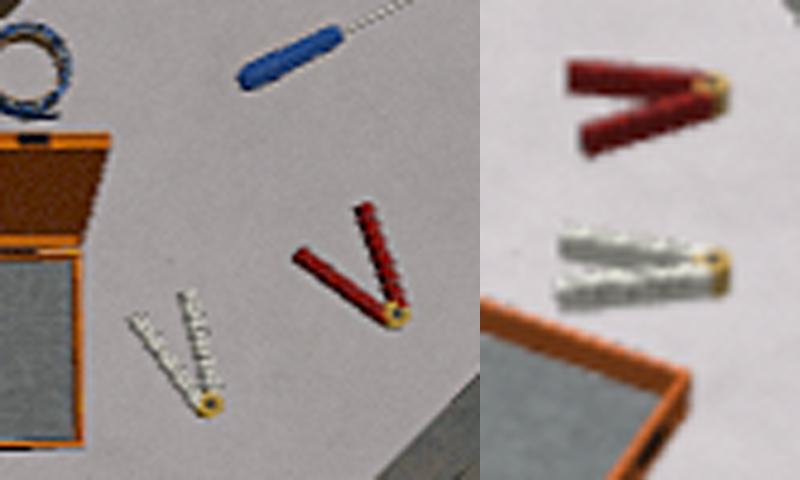

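The white rule is now only about half as open; its pin is at (209,404) and its ends at (135,318) and (185,293) in the left half. The fingertips had slid over its top, so I'll re-aim about 8 mm lower.

Run:
```python
from h import *
f=lambda p:px('top',(p[0]+.5)/4.8-.5+350,(p[1]+.5)/4.8-.5+110,.02)[:2]
for n,p,a,b in[('W',(209,404),(133,319),(186,292)),('R',(397,315),(298,254),(364,206))]:
    P,a,b=[f(t) for t in(p,a,b)]
    an=lambda e:np.degrees(np.arctan2(*(e-P)[::-1]))
    m=(an(a)+an(b))/2;t=P+.055*np.array([np.cos(np.radians(m)),np.sin(np.radians(m))])
    print(n,P,an(a),an(b),m,np.linalg.norm(a-P),np.linalg.norm(b-P),'pt55',t)
    o=bot.get_obs()
    T=np.radians(o['tcp_rot'][2]); d=t-o['ee_pos'][:2]; print('tool',o['tcp_rot'],d@[np.cos(T),np.sin(T)],d@[np.sin(T),-np.cos(T)])
```

```text
W [ 0.442  -0.2291] 41.54915680624887 11.111860736518583 26.330508771383727 0.08458191296015949 0.0850952995176584 pt55 [ 0.49129377 -0.20470483]
tool [ 1.79962630e+02 -2.47228879e-02  2.64022668e+01] 0.1746866619254202 0.001745634197746608
R [ 0.5084 -0.37  ] 58.20559821039862 16.19547288497013 37.200535547684375 0.08635861277255444 0.08497205422961128 pt55 [ 0.55220883 -0.33674664]
tool [ 1.79962630e+02 -2.47228879e-02  2.64022668e+01] 0.17053281823618904 0.1471018488294951
```

Request:
send_rows:
  linear:
    - [0.06,0.001,0]
    - [0.06,0.001,0]
    - [0.06,0,0]
    - [0,0,0.05]
    - [0,0,0.05]
    - [0,0,0.025]
    - [0,0,0.01]
    - [0,0,0]
  twist:
    - [0,0,0]
    - [0,0,0]
    - [0,0,0]
    - [0,0,0]
    - [0,0,0]
    - [0,0,0]
    - [0,0,0]
    - [0,0,0]
  gripper: [80,80,80,80,80,80,80,80]

```text
time: 26.38
ee_pos: [0.4967, -0.2012, -0.0134]
tcp_rot: [-180.0, 0.0, 26.6]
wrist_force: [1.3, -0.1, 1.2]
opening: 0.0684
grasp_force: 0.0
```

Request:
send_rows:
  linear:
    - [0,0,0]
    - [0,0,0]
    - [0,0,0]
    - [0,0,0]
    - [0,0,0]
    - [0,0,0]
    - [0,0,0]
  twist:
    - [0,0,0]
    - [0,0,0]
    - [0,0,0]
    - [0,0,0]
    - [0,0,0]
    - [0,0,0]
    - [0,0,0]
  gripper: [70,50,40,30,20,15,15]

```text
time: 27.25
ee_pos: [0.4966, -0.2022, -0.0128]
tcp_rot: [179.9, -0.0, 26.5]
wrist_force: [0.5, -1.3, 5.9]
opening: 0.0187
grasp_force: 40.4
```

Request:
send_rows:
  linear:
    - [0,0,-0.03]
    - [0,0,-0.04]
    - [0,0,-0.05]
    - [0,0,0]
    - [0,0,0]
    - [0,0,0]
    - [-0.001,-0.058,0]
    - [-0.002,-0.058,0]
  twist:
    - [0,0,0]
    - [0,0,0]
    - [0,0,0]
    - [0,0,0.88]
    - [0,0,0.88]
    - [0,0,0.89]
    - [0,0,0]
    - [0,0,0]
  gripper: [15,15,15,15,15,15,15,15]

```text
time: 28.25
ee_pos: [0.4926, -0.0849, 0.1059]
tcp_rot: [-180.0, 0.1, -0.1]
wrist_force: [0.8, 0.4, -0.0]
opening: 0.0183
grasp_force: 39.8
```

Run:
```python
from h import *
a=snap('scene','s9'); b=snap('top','t9'); o=bot.get_obs();print(o['ee_pos'],o['tcp_rot'],o['wrist_force'],o['opening'],o['grasp_force'])
y=cv2.resize(cv2.imread('pics/t9.png')[110:220,290:430],(560,440),interpolation=cv2.INTER_CUBIC)
x=cv2.resize(cv2.imread('pics/s9.png')[130:240,290:350],(240,440),interpolation=cv2.INTER_CUBIC)
cv2.imwrite('pics/z9.png',np.hstack([y,x]))
```

```text
[ 0.49247283 -0.08173534  0.10628292] [-1.79915442e+02  6.43039147e-02  2.49463329e-01] [ 0.67566549 -0.47997308 -0.74105854] 0.018442776390082908 39.785696268081665
```

View pics/z9.png

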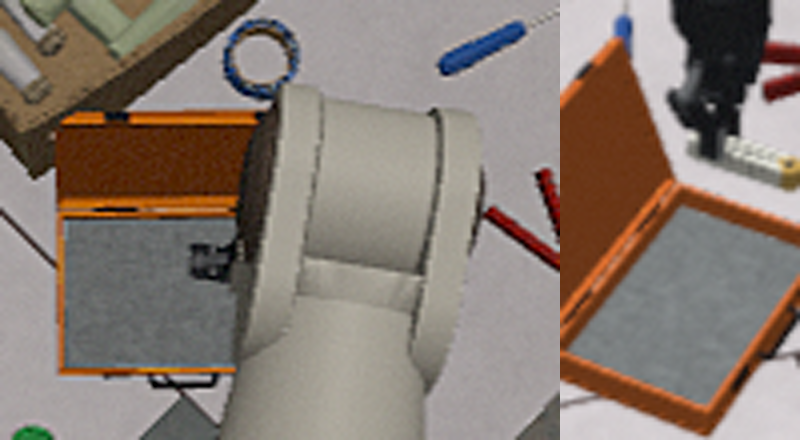

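The white rule is held folded over the case, with its barrel at (790,172). I'll lower it.

Request:
send_rows:
  linear:
    - [0,0,0.04]
    - [0,0,0.04]
    - [0,0,0.02]
    - [0,0,0.007]
    - [0,0,0]
    - [0,0,0]
    - [0,0,0]
    - [0,0,0]
  twist:
    - [0,0,0]
    - [0,0,0]
    - [0,0,0]
    - [0,0,0]
    - [0,0,0]
    - [0,0,0]
    - [0,0,0]
    - [0,0,0]
  gripper: [15,15,15,15,15,45,45,45]

```text
time: 29.35
ee_pos: [0.4935, -0.086, 0.0002]
tcp_rot: [180.0, -0.1, 0.0]
wrist_force: [-0.1, 0.3, -0.2]
opening: 0.0382
grasp_force: 0.0
```

Request:
send_rows:
  linear:
    - [0,0,-0.03]
    - [0,0,-0.05]
    - [0,0,-0.05]
    - [-0.06,0,0]
    - [-0.06,0.06,0]
    - [0,0.06,0]
    - [0,0.06,0]
    - [0,0.06,0]
  twist:
    - [0,0,0]
    - [0,0,0]
    - [0,0,0]
    - [0,0,0]
    - [0,0,0]
    - [0,0,0]
    - [0,0,0]
    - [0,0,0]
  gripper: [45,45,95,95,95,95,95,95]

```text
time: 30.35
ee_pos: [0.3887, -0.3122, 0.1303]
tcp_rot: [179.9, -0.1, 0.0]
wrist_force: [1.2, 0.2, 1.6]
opening: 0.0813
grasp_force: 0.0
```

Run:
```python
from h import *
a=snap('scene','s10'); b=snap('top','t10'); o=bot.get_obs();print(o['ee_pos'],o['tcp_rot'],o['wrist_force'],o['opening'],o['grasp_force'])
# white rule in case from brightness; red rule segmentation -> two legs
bi=b.astype(int)
roi=np.zeros(b.shape[:2],bool); roi[163:203,305:368]=1
m=roi&(bi.min(2)>150); v,u=np.nonzero(m); print('white n',len(u),u.min() if len(u) else 0,u.max() if len(u) else 0,v.min() if len(u) else 0,v.max() if len(u) else 0)
m=((bi[:,:,0]-bi[:,:,1]>60)&(bi[:,:,0]-bi[:,:,2]>60)); m[:,:400]=0; m[:140]=0;m[190:]=0
k,l,s,c=cv2.connectedComponentsWithStats(m.astype(np.uint8)); print(s[1:],c[1:])
```

```text
[ 0.38834983 -0.31446721  0.12905799] [ 1.79951426e+02  2.09395130e-02 -2.51539684e-01] [-1.19047287  1.07117613 -0.76362091] 0.08125179646006095 0.0
white n 74 351 356 173 195
[[425 152   8  16  40]
 [412 162  19  15  53]
 [430 169   5   5  11]] [[428.125      159.75      ]
 [421.         168.71698113]
 [432.         171.        ]]
```

Request:
send_rows:
  linear:
    - [0,0,0]
    - [0,0,0]
    - [0,0,0]
    - [0,0,0]
    - [0,0,0]
  twist:
    - [0,0,-0.93]
    - [0,0,-0.93]
    - [0,0,-0.93]
    - [0,0,-0.93]
    - [0,0,0]
  gripper: [95,95,95,95,95]

```text
time: 31.08
ee_pos: [0.3891, -0.3096, 0.1299]
tcp_rot: [180.0, -0.0, 37.2]
wrist_force: [-1.3, -0.2, 0.2]
opening: 0.0809
grasp_force: 0.0
```

Run:
```python
from h import *
P=[]
for i in range(4): b=snap('top','t11'); o=bot.get_obs(); P.append(o['ee_pos'])
p=np.mean(P,0);print(p,o['tcp_rot'])
d=np.array([.557,-.333])-p[:2];T=np.radians(o['tcp_rot'][2]);print(d@[np.cos(T),np.sin(T)],d@[np.sin(T),-np.cos(T)])
```

```text
[ 0.38906967 -0.30981514  0.12979455] [ 1.79996431e+02 -1.30800349e-04  3.70649314e+01]
0.12002653335554395 0.1197153423794123
```

Request:
send_rows:
  linear:
    - [0.04,0.04,0]
    - [0.04,0.04,0]
    - [0.04,0.04,0]
    - [0,0,0.05]
    - [0,0,0.05]
    - [0,0,0.03]
    - [0,0,0]
    - [0,0,0]
  twist:
    - [0,0,0]
    - [0,0,0]
    - [0,0,0]
    - [0,0,0]
    - [0,0,0]
    - [0,0,0]
    - [0,0,0]
    - [0,0,0]
  gripper: [95,95,95,95,95,95,95,95]

```text
time: 32.28
ee_pos: [0.5578, -0.3335, 0.0014]
tcp_rot: [179.9, -0.0, 37.2]
wrist_force: [-0.7, -0.6, 0.6]
opening: 0.081
grasp_force: 0.0
```

Request:
send_rows:
  linear:
    - [0,0,0.014]
    - [0,0,0]
    - [0,0,0]
    - [0,0,0]
    - [0,0,0]
    - [0,0,0]
    - [0,0,0]
    - [0,0,0]
  twist:
    - [0,0,0]
    - [0,0,0]
    - [0,0,0]
    - [0,0,0]
    - [0,0,0]
    - [0,0,0]
    - [0,0,0]
    - [0,0,0]
  gripper: [85,75,60,45,30,20,15,15]

```text
time: 33.28
ee_pos: [0.5576, -0.3334, -0.0138]
tcp_rot: [179.9, -0.0, 37.2]
wrist_force: [0.8, 0.4, 5.1]
opening: 0.0186
grasp_force: 40.6
```

Request:
send_rows:
  linear:
    - [0,0,0]
    - [0,0,0]
    - [0,0,0]
  twist:
    - [0,0,0]
    - [0,0,0]
    - [0,0,0]
  gripper: [15,15,15]

```text
time: 33.65
ee_pos: [0.5575, -0.3334, -0.0138]
tcp_rot: [179.9, -0.0, 37.2]
wrist_force: [1.5, -1.2, 5.8]
opening: 0.0184
grasp_force: 40.6
```

Request:
send_rows:
  linear:
    - [0,0,-0.03]
    - [0,0,-0.05]
    - [0,0,-0.06]
    - [0,0,0]
    - [0,0,0]
    - [0,0,0]
    - [0,0,0]
    - [-0.06,0,0]
  twist:
    - [0,0,0]
    - [0,0,0]
    - [0,0,0]
    - [0,0,0.93]
    - [0,0,0.93]
    - [0,0,0.93]
    - [0,0,0.93]
    - [0,0,0]
  gripper: [15,15,15,15,15,15,15,15]
  grip_force: 60

```text
time: 34.65
ee_pos: [0.4979, -0.3325, 0.1222]
tcp_rot: [-179.9, 0.2, -0.0]
wrist_force: [-1.3, -0.6, 0.6]
opening: 0.0171
grasp_force: 61.2
```

Request:
send_rows:
  linear:
    - [0,-0.05,0]
    - [0,-0.05,0]
    - [0,-0.05,0]
    - [0,-0.05,0]
    - [0,-0.05,0]
    - [0,-0.05,0]
    - [0,0,0]
    - [0,0,0]
  twist:
    - [0,0,0]
    - [0,0,0]
    - [0,0,0]
    - [0,0,0]
    - [0,0,0]
    - [0,0,0]
    - [0,0,0]
    - [0,0,0]
  gripper: [15,15,15,15,15,15,15,15]

```text
time: 35.65
ee_pos: [0.4968, -0.0332, 0.1253]
tcp_rot: [180.0, 0.1, 0.0]
wrist_force: [0.1, -0.2, -0.2]
opening: 0.0173
grasp_force: 61.1
```

Request:
send_rows:
  linear:
    - [-0.003,-0.018,0]
    - [0,0,0.05]
    - [0,0,0.05]
    - [0,0,0.02]
    - [0,0,0.006]
    - [0,0,0]
    - [0,0,0]
    - [0,0,0]
  twist:
    - [0,0,0]
    - [0,0,0]
    - [0,0,0]
    - [0,0,0]
    - [0,0,0]
    - [0,0,0]
    - [0,0,0]
    - [0,0,0]
  gripper: [15,15,15,15,15,15,45,45]

```text
time: 36.65
ee_pos: [0.4948, -0.0151, 0.0007]
tcp_rot: [180.0, -0.1, -0.0]
wrist_force: [1.0, 0.1, 0.2]
opening: 0.0387
grasp_force: 0.0
```

Request:
send_rows:
  linear:
    - [0,0,0]
    - [0,0,-0.03]
    - [0,0,-0.05]
    - [0,0,-0.05]
    - [-0.03,-0.05,0]
    - [-0.03,-0.05,0]
    - [-0.03,-0.05,0]
    - [0,0,0]
  twist:
    - [0,0,0]
    - [0,0,0]
    - [0,0,0]
    - [0,0,0]
    - [0,0,0]
    - [0,0,0]
    - [0,0,0]
    - [0,0,0]
  gripper: [45,45,45,45,45,45,45,45]

```text
time: 37.65
ee_pos: [0.4037, 0.0568, 0.133]
tcp_rot: [-176.6, -0.0, 5.5]
wrist_force: [-0.3, -0.4, 0.9]
opening: 0.0383
grasp_force: 0.0
```

Run:
```python
from h import *
a=snap('scene','s12'); b=snap('top','t12'); o=bot.get_obs();print(o['ee_pos'],o['tcp_rot'],o['wrist_force'],o['opening'])
blobs(b,'top',.028)
y=cv2.resize(cv2.imread('pics/t12.png')[90:230,170:440],(800,415),interpolation=cv2.INTER_CUBIC)
cv2.imwrite('pics/z12.png',y)
```

```text
[0.40502105 0.05607456 0.13263774] [-1.76684107e+02 -2.39793559e-02  5.42952335e+00] [ 0.36123467 -0.1843735   0.11280014] 0.038567643795155586
top [400 116  21  12  94] [409.8 121.6] [ 0.6999 -0.289   0.028 ]
top [248 149  12  12 112] [253.5 154.5] [0.581  0.2678 0.028 ]
top [266 148  12  12 110] [271.2 153.3] [0.5854 0.2051 0.028 ]
top [227 150  12  12 110] [232.1 155.2] [0.5785 0.3436 0.028 ]
```

View pics/z12.png

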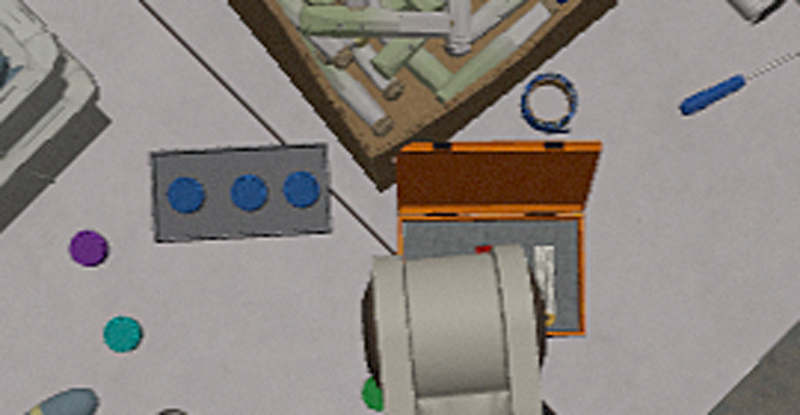

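The picture shows the red rule at (484,248) and the white rule at (545,280), both in the case. The three tins stand in the tray at (185,195), (249,192) and (301,189). Next I'll take the gripper round behind the lid with it shut.

Request:
send_rows:
  linear:
    - [0,0,-0.06]
    - [0,0,-0.06]
    - [0,0.06,-0.02]
    - [0,0.06,0]
    - [0,0.06,0]
    - [0,0.06,0]
    - [0,0.02,0]
    - [0,0,0]
  twist:
    - [0,0,0]
    - [0,0,0]
    - [0,0,0]
    - [0,0,0]
    - [0,0,0]
    - [0,0,0]
    - [0,0,0]
    - [0,0,0]
  gripper: [0,0,0,0,0,0,0,0]

```text
time: 38.75
ee_pos: [0.4301, -0.211, 0.2559]
tcp_rot: [-176.6, 0.1, 5.3]
wrist_force: [1.1, 0.2, -0.7]
opening: 0.0003
grasp_force: 0.0
```

Request:
send_rows:
  linear:
    - [0,0,0]
    - [0.055,0,0]
    - [0.055,0,0]
    - [0.055,0,0]
    - [0.055,0,0]
    - [0,-0.045,0]
    - [0,-0.045,0]
    - [0,0,0]
  twist:
    - [-0.34,0,0.53]
    - [0,0,0]
    - [0,0,0]
    - [0,0,0]
    - [0,0,0]
    - [0,0,0]
    - [0,0,0]
    - [0,0,0]
  gripper: [0,0,0,0,0,0,0,0]

```text
time: 39.75
ee_pos: [0.6502, -0.1145, 0.2561]
tcp_rot: [180.0, 0.2, 0.4]
wrist_force: [1.0, -0.7, 0.0]
opening: -0.0
grasp_force: 0.0
```

Request:
send_rows:
  linear:
    - [0.003,0,0.04]
    - [0,0,0.04]
    - [0,0,0.035]
    - [0,0,0.02]
    - [0,0,0]
  twist:
    - [0,0,0]
    - [0,0,0]
    - [0,0,0]
    - [0,0,0]
    - [0,0,0]
  gripper: [0,0,0,0,0]

```text
time: 40.38
ee_pos: [0.6514, -0.1187, 0.1196]
tcp_rot: [179.9, 0.3, 0.2]
wrist_force: [0.5, 0.1, 0.5]
opening: 0.0
grasp_force: 0.0
```

Request:
send_rows:
  linear:
    - [-0.015,0,0]
    - [-0.015,0,0]
    - [-0.015,0,0]
    - [-0.015,0,0]
    - [-0.015,0,0]
    - [-0.015,0,0]
    - [0,0,0]
    - [0,0,0]
  twist:
    - [0,0,0]
    - [0,0,0]
    - [0,0,0]
    - [0,0,0]
    - [0,0,0]
    - [0,0,0]
    - [0,0,0]
    - [0,0,0]
  gripper: [0,0,0,0,0,0,0,0]

```text
time: 41.38
ee_pos: [0.5631, -0.1195, 0.1221]
tcp_rot: [179.9, 0.1, 0.1]
wrist_force: [0.2, -0.3, -0.7]
opening: -0.0001
grasp_force: 0.0
```

Run:
```python
from h import *
a=snap('scene','s13'); b=snap('top','t13'); o=bot.get_obs();print(o['ee_pos'],o['tcp_rot'],o['wrist_force'],o['time'])
# orange rim extents in top picture
bi=b.astype(int); m=(bi[:,:,0]>150)&(bi[:,:,0]-bi[:,:,2]>100)&(bi[:,:,1]>60)
m[:,:295]=0;m[:,380:]=0
v,u=np.nonzero(m);print(len(u),u.min(),u.max(),v.min(),v.max()); print(np.bincount(v)[120:215])
```

```text
[ 0.56293223 -0.11952875  0.12145387] [1.79915997e+02 1.67991237e-01 1.37685634e-01] [-0.07348176 -0.12510654 -0.38969689] 41.475
264 304 365 162 203
[ 0  0  0  0  0  0  0  0  0  0  0  0  0  0  0  0  0  0  0  0  0  0  0  0
  0  0  0  0  0  0  0  0  0  0  0  0  0  0  0  0  0  0  2  3  6 49  3 45
 46  1  1  1  1  1  1  2  1  2  1  1  1  1  1  1  1  1  1  1  1  1  1  1
  1  1  3  5  4  4  9  4  1  1 42 10]
```

Request:
send_rows:
  linear:
    - [-0.015,0,0]
    - [-0.015,0,0]
    - [-0.015,0,0]
    - [-0.015,0,0]
    - [0,0,0]
    - [0,0,0]
    - [0,0,0]
    - [0,0,0]
  twist:
    - [0,0,0]
    - [0,0,0]
    - [0,0,0]
    - [0,0,0]
    - [0,0,0]
    - [0,0,0]
    - [0,0,0]
    - [0,0,0]
  gripper: [0,0,0,0,0,0,0,0]

```text
time: 42.48
ee_pos: [0.5025, -0.1197, 0.1212]
tcp_rot: [179.9, 0.2, 0.1]
wrist_force: [0.4, -0.5, 0.7]
opening: -0.0
grasp_force: 0.0
```

Request:
send_rows:
  linear:
    - [0,0,-0.05]
    - [0,0,-0.06]
    - [0,0.06,0]
    - [0,0.06,0]
    - [0,0.06,0]
    - [0,0.06,0]
    - [0,0,0]
    - [0,0,0]
  twist:
    - [0,0,0]
    - [0,0,0]
    - [0,0,0]
    - [0,0,0]
    - [0,0,0]
    - [0,0,0]
    - [0,0,0]
    - [0,0,0]
  gripper: [0,0,0,0,0,0,0,0]

```text
time: 43.48
ee_pos: [0.5032, -0.3595, 0.2312]
tcp_rot: [180.0, 0.2, 0.1]
wrist_force: [-0.5, 0.3, 1.5]
opening: -0.0002
grasp_force: 0.0
```

Run:
```python
from h import *
a=snap('scene','s14'); b=snap('top','t14'); o=bot.get_obs();print(o['ee_pos'],o['wrist_force'],o['time']); blobs(b,'top',.028)
y=cv2.resize(cv2.imread('pics/t14.png')[110:220,210:410],(520,286),interpolation=cv2.INTER_CUBIC)
x=cv2.resize(cv2.imread('pics/s14.png')[130:240,260:360],(260,286),interpolation=cv2.INTER_CUBIC)
cv2.imwrite('pics/z14.png',np.hstack([y,x]))
```

```text
[ 0.5035126  -0.35857565  0.23192862] [-0.40451747  0.54923846 -0.01077082] 43.575
top [400 116  21  12  93] [409.7 121.6] [ 0.6998 -0.2888  0.028 ]
top [248 149  12  12 112] [253.5 154.5] [0.581  0.2678 0.028 ]
top [266 148  12  12 110] [271.2 153.3] [0.5854 0.2051 0.028 ]
top [227 150  12  12 112] [232.1 155.2] [0.5785 0.3435 0.028 ]
```

View pics/z14.png

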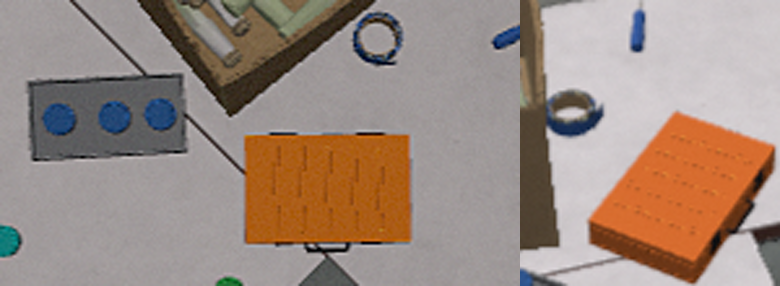

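The lid is shut flat over both rules, spanning (245–410, 135–243). The three tins stand in the tray, and the tape and screwdriver are where they started. I'm handing in.

```bash
python3 -c "
from workcell import ticket
print(ticket.job_done())"
```

```text
the job is handed in; nothing more can be done
None
```

Handed in (no verdict came back): the white and red rules are folded in the shut case, all three tins weighed empty and stand upright in the grey tray, and the screwdriver and tape were not moved.

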